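# Run a block through the width gauge

## Task

Check the reddish-brown wood block for width: push it along the table, lengthwise, through the gap between the two metal posts of the width gauge and on until it lies squarely against the dark wooden stop bar behind them. Slide it with the fingers, never lifting or tipping it, and leave the two tins and the small tan wood block where they are.

Things in the scene. Friction and masses are not known exactly. Their poses are not given: they have to be found in the camera images.
- brown_block: Reddish-brown wood block, flat, loose, about 55 g: 42 mm wide (its x), 70 mm long (its y), 30 mm high. Origin: centre of its underside. It starts before the gauge, its centre 120 to 170 mm short of the posts and within 30 mm of the gauge's centre line, turned up to 0.35 rad from it. It slides easily (under 1 N).
- gauge: Width gauge fixed to the table: two round aluminium posts, 24 mm diameter, 40 mm high, and a stop bar behind them. Origin: on the table, midway between the posts, whose axes stand at x = -35 and +35 mm, y = 0 (clear gap 46 mm). +y is the feed direction, through the gap to the stop. Turned up to 0.3 rad from the world axes.
- stop_face (a point): Centre of the stop bar's face towards the posts, 90 mm past them along the gauge's +y, 15 mm above the table. The dark wood bar is 130 mm long (along the gauge's x), 22 mm thick, 30 mm high. A block lying lengthwise against it has its centre 55 mm past the posts' line and is clear of the posts.
- red_lid_tin: White tin with a red lid, 46 mm in diameter, 50 mm high, loose; origin at the centre of its underside. A bystander beside the gauge: not to be moved.
- tan_block: Small dull tan wood block, 40 x 60 x 20 mm high, loose; origin at the centre of its underside. A bystander beside the gauge: not to be moved.
- flat_tin: Flat white tin with a red lid, 64 mm in diameter, 22 mm high, loose; origin at the centre of its underside. A bystander behind the stop bar: not to be moved.
There are look-alikes about, which are no part of the job. Leave any yellow look-alike of the brown_block alone.

How it is judged:
By the outcome, as a careful person would: the job done as asked, in the order asked, and still so for the second after the job is handed in, with the robot touching nothing.
It also fails if it takes over 61 s, if anything falls off the work surface, if the arm or the gripper's body presses on something with over 40 N, if the wrist force passes 120 N, or if a joint passes its speed limit or range.

## Robot

A 7-joint arm with a two-finger parallel gripper is mounted at the origin on a cart in front of the work surface, level with it; the furniture and walls round the work are solid. World frame = base frame: x ahead of the robot, y to its left, z up, the work surface at z = 0. Lengths are in m, angles in degrees, forces in N, time in s.
With the tool pointing down it reaches from about 0.425 to 0.875 m from the base axis. Payload 4.7 kg.
Tool frame: the origin (TCP) lies on the centre line of the jaws, within the pads' length; the fingertips stand 11 mm ahead of it and the grasp point (between the pads) lies 8 mm behind it (finger_overhang is the x of the fingertips in the tool frame, in m); x points along the fingers, z is the direction in which the jaws open and shut, and the axes are right-handed (so a half turn about x gives the same grasp; the last joint's range is limited). The gripper opens to 87 mm and grips with 3 to 60 N. Pads are 19 mm wide; open, the fingers measure 117 mm over their backs; the gripper's body (75 mm by 190 mm) begins 51 mm behind the grasp point.
Start: joints at [70.193, 18.392, -4.016, 83.108, 1.295, 78.541, -3.26], TCP at [0.229, -0.608, 0.234] pointing down, gripper open.
Joint ranges: [-163.93, 163.93], [-17.29, 119.83], [-79.2, 71.16], [3.27, 140.29], [-89.18, 269.18], [5.43, 117.66], [-154.24, 154.24]. Speed limits (degrees/s): [147.25, 147.25, 180, 180, 180, 180, 180].

## Interface

Orientations are given as [roll, pitch, yaw] about the fixed x, y, z axes, in that order (R = Rz(yaw) Ry(pitch) Rx(roll)).
In Python, from cell import get_obs, read_camera, sign_off, cut_out, finger_overhang gives the robot as it stands.
- The arm moves only by the tool servo_tool, never from a script. Its argument "rows" is one flat list of numbers, 5 for each row, row after row: the shift along the world's x, y, z in mm, then the turn about the world's z in degrees, then the closure, from 0 (fully open) to 1 (shut). A call has 1 to 10 rows; each row is the pose to reach, as a shift and turn from the pose commanded when the call began; what a row does not reach only later rows make up. A row lasts 1/12 s, in which the tool goes at most 41.7 mm and 7.16 degrees, less where a joint would pass 70% of its speed; a pose out of reach is approached as far as the arm can. A call with a gripper value outside its range is refused whole. The fingers move at their own pace and stop on an object; "force" is the grip in N (left out, the last holds). Time passes only in rows, so rows that repeat a pose let the fingers close. It gives the time, the measured TCP pose, the force and the opening at its end, in the units of the state.
- get_obs(): the state, without advancing time (a new reading comes with each control period).
- read_camera(name): name is "scene" or "top" or "wrist"; returns a dict with "frame" (420x560x3 uint8, blue, green, red), "range_z" (420x560 float32, m along the optical axis (not along the pixel's ray), 0 where there is no reading), "intrinsics" (3x3 intrinsics, pixels), "cam_to_world" (4x4, takes a point from camera to world coordinates); the wrist camera has in their place "tool_from_camera" (4x4, takes a point from camera to tool coordinates, whose origin is the TCP and whose axes are the tool frame's). Camera axes: x right, y down, z forward; pixel columns grow to the right and rows downward; lengths in m; the calibration is good to about 2 mm. The wrist camera is an equidistant fisheye: a pixel r from the principal point sees the ray r / f radians off the axis. A picture is of the moment at which its call begins: read the wrist's pose just before it.
- sign_off(): hands the job in, once; it reports no verdict.
Trained networks look in a picture, given as the dict that the camera call returned (one of the last four; its "shot" number tells which), for a name from the list of things; names that differ only in an ending like _2 or _b are one class to them, and where a whole thing is asked for, a point or a joint stands for the part that bears it (a point fixed in the world has none). Each returns a list of dicts, best first, with "score" (0 to 1); they miss things now and then, are a little off and sometimes report something else, mostly with a low value. They report only what shows in the picture. A call takes as long as a camera call. They do not tell look-alikes from the thing itself.
- cut_out(name, picture): "pixels" (420x560 bool, what is visible of it) and "extent" ([centre column, centre row, width, height] in pixels, round what is visible of it).
The state is a dict: "time_s": time; "qpos": joint angles; "joint_velocities": joint speeds; "effort": joint torques, N m; "tool_pos": TCP position; "tool_rot": TCP orientation; "force": force on the tool from outside, world axes, zero at the start; "wrist_torque": the same for the moment, N m; "grip_width": finger opening in m.
Only numpy, scipy, OpenCV 4.12 (cv2) and the standard library are available. Lean on these libraries where they do the work, as an engineer would, in place of code of your own. Each camera call takes 0.05 s, during which the arm holds its last target.

## Working session

There is one attempt and no reset: what is moved stays moved. The work goes in short steps, Python scripts to look and compute and a tool call to move; the robot and the scene stay as the last step left them, time stands still between calls to the robot, and variables do not carry over. Pictures are saved under pics/ and viewed, and the job is handed in when it is done.

Besides the shell and the picture viewer there is one more tool, called after ">>>" as name(argument=value, ...), one argument or row to a line, values as JSON. servo_tool: Moves the arm, as the interface text tells. Its arguments: {"type":"object","properties":{"rows":{"type":"array"},"force":{"type":"number"}},"required":["rows"]}

```bash
ls; mkdir -p pics
cat > h.py <<'E'
import numpy as np, cv2
from cell import *
def world(p,pix):
    K=np.array(p["intrinsics"]);T=np.array(p["cam_to_world"])
    v,u=np.nonzero(pix); z=p["range_z"][v,u]; k=z>0; u,v,z=u[k],v[k],z[k]
    P=np.stack([(u-K[0,2])/K[0,0]*z,(v-K[1,2])/K[1,1]*z,z,np.ones_like(z)])
    return (T@P)[:3].T
E
python3 - <<'E'
from h import *
o=get_obs();print(o["time_s"],o["tool_pos"],o["tool_rot"],o["force"],finger_overhang)
for c in("scene","top"):
    p=read_camera(c);cv2.imwrite(f"pics/{c}0.png",p["frame"])
    for n in("brown_block","gauge","red_lid_tin","tan_block","flat_tin"):
        for d in cut_out(n,p)[:3]:
            W=world(p,d["pixels"]);
            if len(W)==0: continue
            top=W[W[:,2]>W[:,2].max()-.008]
            r=cv2.minAreaRect((top[:,:2]*1000).astype(np.float32))
            print(c,n,round(d["score"],2),np.round(d["extent"]),len(W),"z",np.round(np.percentile(W[:,2],[5,95]),3),np.round(np.array(r[0])),np.round(r[1]),round(r[2],1))
E
```

```text
pics
0.0 [ 0.22858853 -0.60792621  0.23245889] [-176.59933566   89.89124541  114.01361996] [0.42918175 0.65248058 0.75327132] 0.011
scene brown_block 0.91 [393. 224.  31.  28.] 699 z [0.003 0.031] [418.   5.] [42. 72.] 75.5
scene brown_block 0.83 [328. 207.  35.  24.] 625 z [0.003 0.031] [546.  86.] [70. 44.] 78.6
scene brown_block 0.78 [361. 187.  29.  21.] 522 z [0.002 0.031] [579. -43.] [72. 43.] 81.2
scene gauge 0.73 [240. 233.  69.  55.] 1001 z [0.001 0.036] [551. 299.] [117. 104.] 82.8
scene red_lid_tin 0.64 [222. 202.  18.  25.] 465 z [0.006 0.05 ] [653. 304.] [44. 42.] 4.2
scene tan_block 0.57 [264. 263.  36.  26.] 664 z [0.003 0.021] [437. 309.] [42. 61.] 12.8
scene flat_tin 0.97 [189. 244.  33.  24.] 700 z [0.003 0.022] [564. 414.] [64. 62.] 11.5
top brown_block 0.7 [345. 194.  44.  29.] 883 z [0.012 0.033] [547.  85.] [70. 42.] 79.5
top brown_block 0.58 [388. 263.  33.  44.] 873 z [0.02  0.033] [419.   3.] [42. 70.] 74.6
top brown_block 0.55 [410. 179.  39.  31.] 965 z [0.003 0.032] [580. -44.] [71. 43.] 82.7
top gauge 0.69 [233. 185.  72.  72.] 1079 z [0.017 0.038] [552. 298.] [116. 104.] 83.9
top gauge 0.17 [234. 133.  25.  29.] 549 z [0.012 0.051] [654. 303.] [46. 43.] 44.2
top red_lid_tin 0.98 [234. 136.  24.  26.] 552 z [0.013 0.051] [654. 301.] [46. 45.] 25.6
top tan_block 0.75 [228. 250.  32.  27.] 684 z [0.017 0.023] [437. 308.] [40. 60.] 13.7
top tan_block 0.72 [345. 194.  41.  33.] 921 z [0.002 0.032] [547.  85.] [70. 42.] 79.5
top flat_tin 0.59 [178. 180.  27.  36.] 870 z [0.017 0.024] [564. 411.] [61. 62.] 75.2
```

View pics/top0.png

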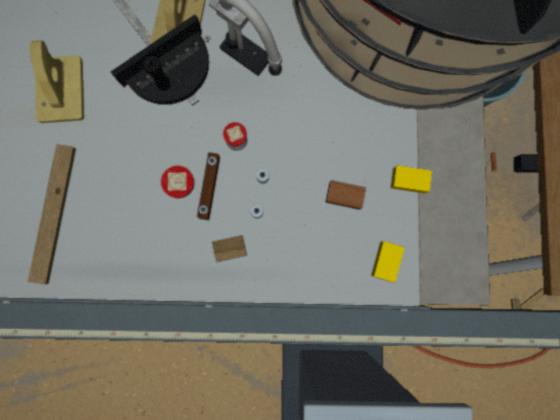

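View pics/scene0.png

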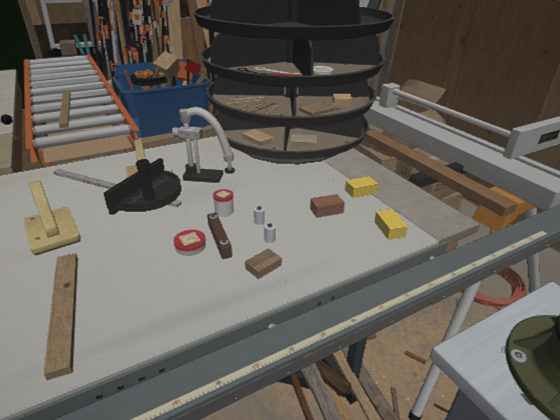

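Run:
```python
from h import *
for c in ("top","scene"):
    p=read_camera(c)
    M=np.ones((420,560),bool);W=world(p,M)
    b=np.abs(W-[.55,.3,.035]);
    R=W[(b[:,0]<.08)&(b[:,1]<.08)&(W[:,2]>.034)&(W[:,2]<.043)]
    lab=None
    n,l,s,cc=cv2.connectedComponentsWithStats(np.uint8([[0]]))
    # posts
    crit=(3,50,.0001)
    if len(R)>10:
        _,lab,ce=cv2.kmeans(R[:,:2].astype(np.float32),2,None,crit,5,0)
        for i in(0,1):
            q=R[lab.ravel()==i]; print(c,"post",len(q),q.mean(0).round(4),cv2.minEnclosingCircle((q[:,:2]*1000).astype(np.float32)))
    B=W[(np.abs(W[:,0]-.55)<.09)&(np.abs(W[:,1]-.36)<.03)&(W[:,2]>.024)&(W[:,2]<.0335)]
    if len(B): print("bar",len(B),B[:,2].mean(),cv2.minAreaRect((B[:,:2]*1000).astype(np.float32)))
    for d in cut_out("brown_block",p):
        m=d["pixels"];print(np.round(d["extent"]),p["frame"][m].mean(0).round(),d["score"])
```

```text
top post 128 [0.5096 0.2694 0.037 ] ((523.7332153320312, 303.7773132324219), 60.38962936401367)
top post 125 [0.5821 0.2616 0.037 ] ((591.7977294921875, 292.64898681640625), 59.09884262084961)
bar 731 0.02976506450515149 ((559.1471557617188, 365.01220703125), (49.16189956665039, 129.96127319335938), 82.59750366210938)
[412. 180.  40.  29.] [ 10. 158. 176.] 0.87
[390. 263.  33.  40.] [ 14. 164. 179.] 0.74
[344. 192.  44.  33.] [ 55.  78. 110.] 0.61
scene post 113 [0.5378 0.2544 0.0367] ((543.3726806640625, 254.86288452148438), 46.014610290527344)
scene post 21 [0.5548 0.354  0.0351] ((556.4971923828125, 354.043212890625), 51.02400207519531)
bar 390 0.0293522772217106 ((556.5604248046875, 353.49554443359375), (21.928192138671875, 128.94427490234375), 82.2029037475586)
[362. 186.  33.  20.] [ 70. 139. 159.] 0.72
[329. 208.  38.  25.] [ 69.  83. 106.] 0.67
[392. 224.  33.  25.] [ 71. 138. 157.] 0.58
```

The top view shows the brown block at (345,194), the gauge posts at (262,176) and (257,211) with the bar at (208,186), and yellow look-alikes at (412,179) and (388,262). I'll now fit the gauge more precisely.

```bash
cat > g.py <<'E'
from h import *
def fit():
  for c in ("top","scene"):
    p=read_camera(c)
    W=world(p,np.ones((420,560),bool))
    out=[]
    for x0 in(.509,.582):
      pass
    R=W[(np.abs(W[:,0]-.54)<.07)&(np.abs(W[:,1]-.25)<.05)&(W[:,2]>.036)&(W[:,2]<.044)]
    _,lab,ce=cv2.kmeans(R[:,:2].astype(np.float32),2,None,(3,50,.0001),5,0)
    for i in(0,1):
        q=R[lab.ravel()==i]; ce_,r=cv2.minEnclosingCircle((q[:,:2]*1000).astype(np.float32));print(c,"post",len(q),q.mean(0).round(4),np.round(ce_,1),round(r,1))
    B=W[(np.abs(W[:,0]-.555)<.075)&(np.abs(W[:,1]-.354)<.026)&(W[:,2]>.024)&(W[:,2]<.0335)]
    print("bar",cv2.minAreaRect((B[:,:2]*1000).astype(np.float32)))
    Q=W[(np.abs(W[:,0]-.55)<.07)&(np.abs(W[:,1]-.085)<.05)&(W[:,2]>.026)&(W[:,2]<.036)]
    print("block",Q[:,2].mean(),cv2.minAreaRect((Q[:,:2]*1000).astype(np.float32)))
if __name__=="__main__": fit()
E
python3 g.py
```

```text
top post 69 [0.5091 0.2569 0.0381] [509.1 257.1] 11.0
top post 78 [0.579  0.2481 0.0381] [578.7 248. ] 11.1
bar ((557.5108642578125, 351.71435546875), (22.52690315246582, 130.09373474121094), 82.26456451416016)
block 0.030175004683762333 ((546.6035766601562, 84.51695251464844), (70.03269958496094, 42.30190658569336), 79.43986511230469)
scene post 30 [0.5758 0.2489 0.0382] [577.2 248.4] 10.9
scene post 29 [0.5085 0.259  0.0384] [509.8 256.4] 10.9
bar ((556.7460327148438, 353.213134765625), (22.40777015686035, 130.2109832763672), 82.28363800048828)
block 0.02953261366749123 ((546.8448486328125, 86.11361694335938), (69.77336883544922, 43.33539581298828), 79.01362609863281)
```

```bash
cat > t.py <<'E'
from h import *
from scipy.spatial.transform import Rotation as Ro
def tool():
    o=get_obs();R=Ro.from_euler("xyz",o["tool_rot"],degrees=True).as_matrix()
    z=R[:,2];print("t",round(o["time_s"],2),"pos",(np.array(o["tool_pos"])*1000).round(1),"jaw",round(np.degrees(np.arctan2(z[1],z[0])),2),"x",R[:,0].round(3),"F",np.round(o["force"],1),"w",round(o["grip_width"]*1000,1),"q",np.round(o["qpos"]))
    return o
if __name__=="__main__":tool()
E
python3 t.py
python3 - <<'E'
import numpy as np
c=np.array([546.7,85.2]);a=np.radians(79.2);print("tail grip",c-18*np.array([np.cos(a),np.sin(a)]))
O=np.array([543.7,252.5]);a=np.radians(82.4);f=np.array([np.cos(a),np.sin(a)])
for s in(-150,-100,-85,-55,-54,-30,0,10.5,-60,-75):print(s,(O+s*f).round(1))
E
```

```text
t 0.9 pos [ 228.8 -608.4  233.6] jaw -69.38 x [-0. -0. -1.] F [-0.1  0.4  0.8] w 86.7 q [70. 18. -4. 83.  1. 79. -3.]
tail grip [543.32713634  67.51882949]
-150 [523.9 103.8]
-100 [530.5 153.4]
-85 [532.5 168.2]
-55 [536.4 198. ]
-54 [536.6 199. ]
-30 [539.7 222.8]
0 [543.7 252.5]
10.5 [545.1 262.9]
-60 [535.8 193. ]
-75 [533.8 178.2]
```

>>> servo_tool(
  rows=[16,34,-5,3,0,32,68,-10,6,0,48,102,-20,9,0,64,137,-30,12,0,79,170,-40,15,0,95,204,-50,18,0,110,238,-60,21,0,126,272,-70,24,0,142,306,-80,27,0,157,340,-90,30,0],
)

```text
time_s: 1.73
tool_pos: [0.3865, -0.2668, 0.1435]
tool_rot: [-12.3, 89.9, -51.5]
force: [0.3, 0.0, 0.7]
grip_width: 0.0871
```

>>> servo_tool(
  rows=[16,34,-4,3,0,32,68,-8,6,0,48,102,-12,9,0,64,137,-16,12,0,79,170,-20,15,0,95,204,-24,18,0,110,238,-30,21,0,126,272,-34,24,0,142,306,-38,27,0,157,336,-40,28.6,0],
)

```text
time_s: 2.57
tool_pos: [0.5433, 0.07, 0.1034]
tool_rot: [57.4, 90.0, 46.8]
force: [0.3, 0.3, -0.1]
grip_width: 0.0873
```

```bash
python3 t.py
```

```text
t 2.57 pos [543.3  70.  103.4] jaw -10.61 x [ 0.  0. -1.] F [ 0.3  0.3 -0.1] w 87.3 q [ 26.  16. -41. 105.  12.  63. -30.]
```

>>> servo_tool(
  rows=[0,-1,-35,0,0,0,-1,-65,0,0,0,-1,-80,0,0,0,-1,-87,0,0,0,-1,-87,0,0],
  force=4,
)

```text
time_s: 2.98
tool_pos: [0.5416, 0.0664, 0.0151]
tool_rot: [-172.2, 89.8, 177.0]
force: [-0.3, -0.0, -0.3]
grip_width: 0.0867
```

Run:
```python
from t import *
tool();p=read_camera("scene");q=read_camera("top");cv2.imwrite("pics/s1.png",np.hstack([p["frame"][120:300,200:480],q["frame"][120:300,200:480]]))
```

```text
t 2.98 pos [541.6  66.4  15.1] jaw -10.79 x [-0.003  0.    -1.   ] F [-0.3 -0.  -0.3] w 86.7 q [ 23.  23. -38. 109.  17.  54. -34.]
```

View pics/s1.png

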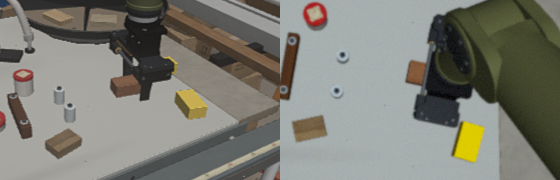

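The gripper straddles the block's tail, clear of both yellow ones. I'll close it lightly.

>>> servo_tool(
  rows=[0,0,0,0,0.35,0,0,0,0,0.45,0,0,0,0,0.55,0,0,0,0,0.55,0,0,0,0,0.55,0,0,0,0,0.55],
  force=4,
)

```text
time_s: 3.58
tool_pos: [0.543, 0.0665, 0.0168]
tool_rot: [-9.1, 90.0, -19.9]
force: [-0.6, 0.4, -0.2]
grip_width: 0.0553
```

```bash
python3 t.py
```

```text
t 3.58 pos [543.   66.5  16.8] jaw -10.79 x [ 0. -0. -1.] F [-0.6  0.4 -0.2] w 55.3 q [ 23.  23. -38. 109.  17.  54. -34.]
```

>>> servo_tool(
  rows=[0,0,0,0,0.6,0,0,0,0,0.6,0,0,0,0,0.6,0,0,0,0,0.6,0,0,0,0,0.6],
  force=4,
)

```text
time_s: 4.0
tool_pos: [0.5429, 0.0666, 0.0166]
tool_rot: [-30.7, 90.0, -41.5]
force: [-0.3, -1.0, 0.2]
grip_width: 0.0423
```

>>> servo_tool(
  rows=[-2,10,0,0.4,0.6,-5,20,0,1,0.6,-8,32,0,1.6,0.6,-11,44,0,2.2,0.6,-14,56,0,2.8,0.6,-15,67,0,3.2,0.6,-13.5,79,0,3.2,0.6,-12,91,0,3.2,0.6,-10,106.7,0,3.2,0.6,-10,106.7,0,3.2,0.6],
)

```text
time_s: 4.83
tool_pos: [0.5329, 0.1781, 0.017]
tool_rot: [80.2, 89.8, 72.9]
force: [-0.2, 1.1, -0.3]
grip_width: 0.0421
```

Run:
```python
from t import *
tool()
for c in("top","scene"):
    p=read_camera(c)
    cv2.imwrite(f"pics/{c}2.png",cv2.resize(p["frame"][120:300,180:420],(720,540)))
    W=world(p,np.ones((420,560),bool))
    Q=W[(np.abs(W[:,0]-.535)<.04)&(np.abs(W[:,1]-.19)<.05)&(W[:,2]>.026)&(W[:,2]<.034)]
    if len(Q): print(c,len(Q),cv2.minAreaRect((Q[:,:2]*1000).astype(np.float32)),(Q.max(0)*1000).round(),Q[:,2].mean())
```

```text
t 4.83 pos [532.9 178.1  17. ] jaw -7.36 x [ 0.001  0.003 -1.   ] F [-0.2  1.1 -0.3] w 42.1 q [ 13.  25. -40. 107.  19.  55. -43.]
top 208 ((543.281005859375, 223.59957885742188), (56.61802291870117, 25.83660125732422), 5.75523567199707) [570. 239.  34.] 0.030653787719204992
scene 328 ((530.29736328125, 201.48109436035156), (64.2090072631836, 63.779396057128906), 0.5138921737670898) [563. 233.  34.] 0.029674453425993078
```

View pics/top2.png

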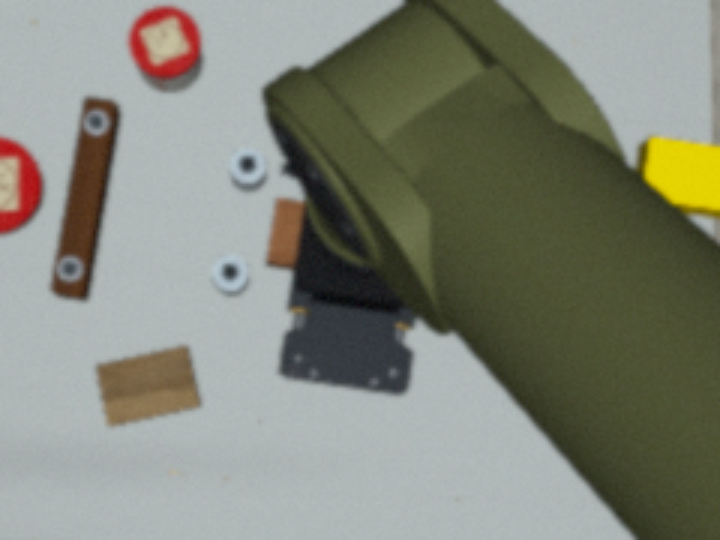

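View pics/scene2.png

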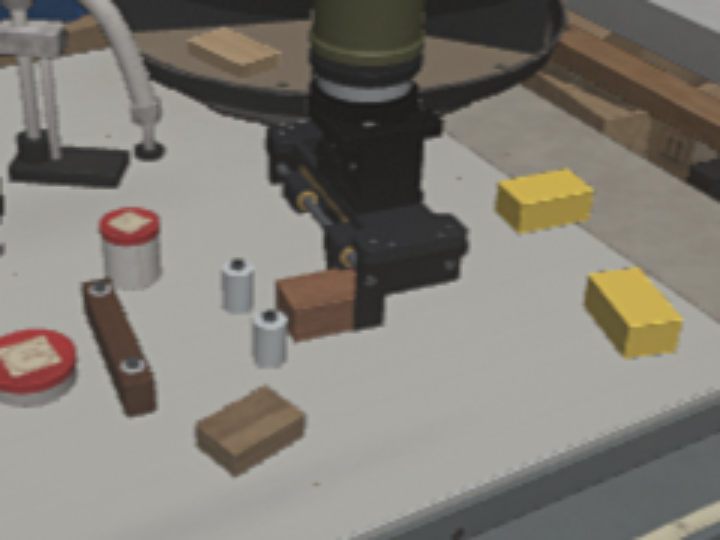

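```bash
cat > n.py <<'E'
from t import *
a=np.radians(82.4);f=np.array([np.cos(a),np.sin(a)]);g=np.array([np.sin(a),-np.cos(a)]);O=np.array([.5437,.2525])
o=tool();d=np.array(o["tool_pos"])[:2]-O;print("tool s,l",(d@f*1000).round(1),(d@g*1000).round(1))
for c in("top","scene"):
    p=read_camera(c);im=p["frame"].astype(int)
    col=(im[...,2]-im[...,0]>30)&(im[...,1]<im[...,2]-15)&(im[...,1]<130)
    W=world(p,col&(p["range_z"]>0));D=W[:,:2]-O
    S=np.c_[D@f,D@g,W[:,2]]*1000
    S=S[(np.abs(S[:,1])<30)&(S[:,0]>-110)&(S[:,0]<86)&(S[:,2]>26)&(S[:,2]<35)]
    print(c,len(S))
    if len(S)<5: continue
    for lo in range(-100,90,6):
        q=S[(S[:,0]>=lo)&(S[:,0]<lo+6)]
        if len(q)>4: print("  s",lo,len(q),"lat",q[:,1].min().round(1),q[:,1].max().round(1))
    print("  smax",np.percentile(S[:,0],[1,99]).round(1), "rect",cv2.minAreaRect(S[:,:2].astype(np.float32)))
E
python3 n.py
```

```text
t 4.93 pos [532.7 174.6  16.5] jaw -7.49 x [-0.     0.001 -1.   ] F [-0.4  0.7  1.5] w 41.9 q [ 13.  25. -40. 107.  19.  55. -43.]
tool s,l -78.7 -0.5
top 198
  s -46 42 lat -22.7 19.0
  s -40 67 lat -22.8 18.2
  s -34 68 lat -22.2 18.6
  s -28 21 lat -23.1 16.1
  smax [-43.3 -26.3] rect ((-34.82462692260742, -2.0772571563720703), (42.0302619934082, 17.313459396362305), 89.8487548828125)
scene 280
  s -82 8 lat -1.7 13.6
  s -76 24 lat -16.2 17.4
  s -70 30 lat -22.8 18.5
  s -64 34 lat -23.8 21.5
  s -58 32 lat -22.4 16.3
  s -52 31 lat -23.8 18.7
  s -46 31 lat -23.2 17.5
  s -40 32 lat -21.3 17.7
  s -34 33 lat -22.3 19.2
  s -28 23 lat -22.1 18.8
  smax [-81.3 -24.8] rect ((-53.43867874145508, -1.1622352600097656), (57.77503204345703, 45.691978454589844), 2.7032315731048584)
```

>>> servo_tool(
  rows=[1.8,0,0,0,0.6,2.4,5,0,0,0.6,2.9,9,0,0,0.6,3.1,10,0,0,0.6,3.1,10,0,0,0.6],
)

```text
time_s: 5.45
tool_pos: [0.5359, 0.1838, 0.0165]
tool_rot: [96.5, 90.0, 89.0]
force: [1.0, 0.8, 0.9]
grip_width: 0.042
```

```bash
python3 n.py
```

```text
t 5.45 pos [535.9 183.8  16.5] jaw -7.56 x [ 0.  0. -1.] F [1.  0.8 0.9] w 42.0 q [ 12.  26. -40. 107.  20.  55. -44.]
tool s,l -69.1 1.3
top 175
  s -34 44 lat -20.6 20.2
  s -28 68 lat -21.2 20.5
  s -22 63 lat -20.5 19.2
  smax [-31.7 -16.5] rect ((-24.166736602783203, -0.3410186767578125), (41.681480407714844, 15.34367847442627), 89.995361328125)
scene 278
  s -70 12 lat -3.1 16.7
  s -64 24 lat -18.9 18.3
  s -58 30 lat -21.5 19.1
  s -52 31 lat -19.6 18.2
  s -46 36 lat -22.1 20.6
  s -40 29 lat -20.7 17.8
  s -34 36 lat -21.4 20.6
  s -28 32 lat -20.9 17.5
  s -22 33 lat -21.2 21.3
  s -16 13 lat -21.7 16.5
  smax [-68.7 -14.4] rect ((-42.83641052246094, -0.9170436859130859), (57.2169303894043, 43.06946563720703), 1.4916703701019287)
```

Now centred (lateral about −0.4 mm, yaw 0). I'll thread the nose into the gap slowly.

>>> servo_tool(
  rows=[0.9,4,0,0,0.6,1.4,8,0,0,0.6,1.9,12,0,0,0.6,2.4,16,0,0,0.6,2.9,20,0,0,0.6,3.5,24,0,0,0.6,3.5,24,0,0,0.6],
)

```text
time_s: 6.13
tool_pos: [0.5393, 0.2087, 0.0167]
tool_rot: [84.8, 89.9, 77.3]
force: [1.5, 1.1, 0.3]
grip_width: 0.0419
```

```bash
python3 n.py
```

```text
t 6.13 pos [539.3 208.7  16.7] jaw -7.51 x [ 0.     0.001 -1.   ] F [1.5 1.1 0.3] w 41.9 q [ 10.  27. -40. 105.  21.  56. -47.]
tool s,l -44.0 1.5
top 108
  s -4 36 lat -19.4 15.7
  s 2 67 lat -20.3 18.8
  s 8 5 lat -18.7 6.5
  smax [-1.5  8.4] rect ((3.304986000061035, -0.8111248016357422), (10.166765213012695, 39.13132095336914), 0.8385644555091858)
scene 241
  s -40 15 lat -9.2 13.8
  s -34 32 lat -21.7 20.0
  s -28 35 lat -22.4 18.9
  s -22 33 lat -20.3 20.9
  s -16 29 lat -20.4 20.4
  s -10 25 lat -13.4 20.8
  s -4 23 lat -12.3 19.1
  s 2 26 lat -11.7 22.9
  s 8 19 lat -17.9 18.4
  smax [-41.3  10.4] rect ((-14.909170150756836, 0.6401138305664062), (53.09736251831055, 42.641536712646484), 7.305538177490234)
```

>>> servo_tool(
  rows=[0.5,4,0,0,0.6,1,8,0,0,0.6,1,8,0,0,0.6,1,8,0,0,0.3,1,8,0,0,0.3,1,8,0,0,0.3,1,8,0,0,0.3,1,8,0,0,0.3],
)

```text
time_s: 6.9
tool_pos: [0.5405, 0.2151, 0.0166]
tool_rot: [-47.3, 90.0, -54.9]
force: [-0.2, -0.1, -0.4]
grip_width: 0.0594
```

>>> servo_tool(
  rows=[0,0,20,0,0.3,0,0,40,0,0.3,0,0,45,0,0.5,-2,-10,45,0,1,-5,-30,45,0,1,-6,-38,45,0,1,-6,-38,45,0,1,-6,-38,45,0,1,-6,-38,45,0,1,-6,-38,45,0,1],
)

```text
time_s: 7.73
tool_pos: [0.5343, 0.1783, 0.0614]
tool_rot: [107.1, 90.0, 99.6]
force: [-0.7, 0.6, 0.3]
grip_width: 0.0155
```

>>> servo_tool(
  rows=[0,0,0,0,1,0,0,0,0,1,0,0,0,0,1,0,0,0,0,1,0,0,0,0,1,0,0,0,0,1,0,0,0,0,1],
)

```text
time_s: 8.32
tool_pos: [0.5345, 0.1773, 0.0616]
tool_rot: [-6.9, 90.0, -14.5]
force: [0.4, -0.2, -0.3]
grip_width: 0.0007
```

```bash
python3 n.py
python3 - <<'E'
from h import *
p=read_camera("scene");cv2.imwrite("pics/scene3.png",cv2.resize(p["frame"][120:300,180:420],(720,540)))
E
```

```text
t 8.32 pos [534.5 177.3  61.6] jaw -7.59 x [ 0. -0. -1.] F [ 0.4 -0.2 -0.3] w 0.7 q [ 15.  22. -42. 105.  17.  59. -41.]
tool s,l -75.8 0.8
top 623
  s -40 61 lat -21.2 19.7
  s -34 67 lat -20.5 20.7
  s -28 68 lat -21.3 20.1
  s -22 66 lat -20.2 19.3
  s -16 69 lat -21.3 20.5
  s -10 66 lat -20.6 20.9
  s -4 69 lat -20.6 20.7
  s 2 65 lat -20.9 19.7
  s 8 70 lat -21.2 20.8
  s 14 22 lat -18.2 20.0
  smax [-38.7  15.5] rect ((-11.64814567565918, -0.1833362579345703), (55.224388122558594, 42.16554641723633), 0.1544170379638672)
scene 348
  s -52 20 lat -20.1 19.2
  s -46 32 lat -21.3 21.5
  s -40 31 lat -21.0 17.2
  s -34 35 lat -21.3 21.7
  s -28 30 lat -20.0 17.8
  s -22 34 lat -20.3 20.6
  s -16 29 lat -20.7 21.1
  s -10 27 lat -14.9 19.1
  s -4 24 lat -10.9 21.1
  s 2 24 lat -14.4 21.0
  s 8 32 lat -22.1 18.7
  s 14 30 lat -20.5 20.8
  smax [-48.8  18.3] rect ((-15.372499465942383, -0.12298965454101562), (43.19997024536133, 68.82420349121094), 89.23698425292969)
```

View pics/scene3.png

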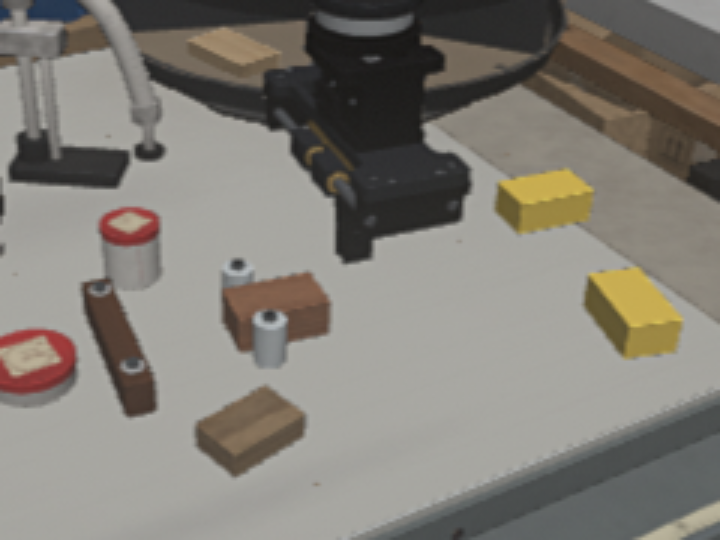

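The block sits straight in the gap and the fingers are closed behind it. Now down and push.

>>> servo_tool(
  rows=[0,0,-20,0,1,0,0,-38,0,1,0,0,-46,0,1,0.6,5,-46,0,1,1.3,10,-46,0,1,1.9,14,-46,0,1,2.3,18,-46,0,1,2.9,22,-46,0,1,3.4,26,-46,0,1,4,30,-46,0,1],
)

```text
time_s: 9.3
tool_pos: [0.5388, 0.2078, 0.016]
tool_rot: [8.7, 90.0, 1.1]
force: [0.3, -0.6, 0.3]
grip_width: 0.0005
```

```bash
python3 n.py
```

```text
t 9.3 pos [538.8 207.8  16. ] jaw -7.58 x [ 0.001  0.    -1.   ] F [ 0.3 -0.6  0.3] w 0.5 q [ 10.  27. -40. 105.  21.  56. -47.]
tool s,l -44.9 1.0
top 394
  s -4 45 lat -19.2 15.6
  s 2 65 lat -20.9 19.4
  s 8 72 lat -21.5 19.8
  s 14 65 lat -20.7 19.9
  s 20 68 lat -21.3 20.0
  s 26 70 lat -21.8 19.8
  s 32 9 lat -12.7 15.0
  smax [-2.3 32.7] rect ((15.234987258911133, -0.82928466796875), (41.75385665893555, 35.75980758666992), 89.63949584960938)
scene 360
  s -34 24 lat -22.9 17.6
  s -28 31 lat -21.0 21.0
  s -22 31 lat -21.5 20.2
  s -16 29 lat -21.3 19.0
  s -10 27 lat -14.8 20.3
  s -4 23 lat -12.6 20.6
  s 2 24 lat -17.1 20.6
  s 8 34 lat -21.9 19.4
  s 14 34 lat -23.0 19.8
  s 20 34 lat -22.0 20.0
  s 26 35 lat -21.8 19.9
  s 32 34 lat -23.8 19.2
  smax [-31.8  36.5] rect ((1.9745941162109375, -1.3553543090820312), (44.04341506958008, 69.42720031738281), 89.19110107421875)
```

>>> servo_tool(
  rows=[0.6,5,0,0,1,1.3,10,0,0,1,2,15,0,0,1,2.6,20,0,0,1,3.3,25,0,0,1,4,30,0,0,1,4.6,35,0,0,1,5.3,40,0,0,1,6,45,0,0,1,6,45,0,0,1],
)

```text
time_s: 10.23
tool_pos: [0.5443, 0.254, 0.0157]
tool_rot: [83.9, 89.9, 76.4]
force: [-0.1, 0.6, 0.1]
grip_width: 0.0005
```

```bash
python3 n.py
```

```text
t 10.23 pos [544.3 254.   15.7] jaw -7.51 x [ 0.     0.001 -1.   ] F [-0.1  0.6  0.1] w 0.5 q [  5.  29. -40. 102.  22.  57. -51.]
tool s,l 1.6 0.4
top 224
  s 50 17 lat -21.9 -0.2
  s 56 42 lat -21.3 4.5
  s 62 52 lat -22.1 9.5
  s 68 57 lat -21.6 13.8
  s 74 56 lat -21.9 17.0
  smax [53.5 79.3] rect ((66.45167541503906, -2.4606075286865234), (39.35469055175781, 25.97087287902832), 88.84716796875)
scene 406
  s 14 28 lat -21.5 19.7
  s 20 37 lat -22.5 21.0
  s 26 33 lat -22.0 19.1
  s 32 36 lat -22.0 19.6
  s 38 33 lat -22.7 17.5
  s 44 39 lat -22.4 20.0
  s 50 35 lat -22.0 18.0
  s 56 36 lat -21.9 20.1
  s 62 36 lat -20.4 18.3
  s 68 38 lat -21.7 19.0
  s 74 36 lat -21.3 18.4
  s 80 18 lat -21.4 19.7
  smax [15.  81.8] rect ((47.88919448852539, -0.9916877746582031), (43.56755065917969, 68.82890319824219), 89.43544006347656)
```

>>> servo_tool(
  rows=[0.3,2,0,0,1,0.5,4,0,0,1,0.8,6,0,0,1,0.8,6,0,0,1],
)

```text
time_s: 10.67
tool_pos: [0.5453, 0.2587, 0.0157]
tool_rot: [62.3, 90.0, 54.8]
force: [0.5, 0.7, -0.6]
grip_width: 0.0007
```

>>> servo_tool(
  rows=[0.1,1,0,0,1,0.2,1.5,0,0,1,0.2,1.5,0,0,1],
)

```text
time_s: 10.92
tool_pos: [0.5454, 0.2599, 0.0156]
tool_rot: [31.9, 90.0, 24.3]
force: [0.6, -0.8, 0.3]
grip_width: 0.0003
```

```bash
python3 n.py | grep -v lat
```

```text
t 10.92 pos [545.4 259.9  15.6] jaw -7.58 x [ 0.  0. -1.] F [ 0.6 -0.8  0.3] w 0.3 q [  4.  30. -40. 101.  22.  57. -52.]
tool s,l 7.6 0.7
top 208
  smax [60.6 85.8] rect ((73.08241271972656, -3.155872344970703), (38.077919006347656, 25.73253059387207), 89.9394760131836)
scene 389
  smax [20.9 85.4] rect ((52.49519348144531, -0.7910823822021484), (66.81702423095703, 44.25270462036133), 1.0194499492645264)
```

>>> servo_tool(
  rows=[0.1,1,0,0,1,0.1,1,0,0,1],
)

```text
time_s: 11.18
tool_pos: [0.5455, 0.2609, 0.0156]
tool_rot: [12.7, 90.0, 5.1]
force: [-0.3, -0.0, 0.9]
grip_width: 0.0008
```

>>> servo_tool(
  rows=[0.1,1,0,0,1,0.1,1,0,0,1],
)

```text
time_s: 11.35
tool_pos: [0.5456, 0.262, 0.0156]
tool_rot: [56.2, 90.0, 48.6]
force: [-0.9, -0.2, -0.6]
grip_width: 0.0005
```

>>> servo_tool(
  rows=[0.1,1,0,0,1,0.1,1,0,0,1],
)

```text
time_s: 11.52
tool_pos: [0.5457, 0.2625, 0.0156]
tool_rot: [-90.8, 90.0, -98.4]
force: [-0.1, -1.0, 1.1]
grip_width: 0.0008
```

>>> servo_tool(
  rows=[0.1,1,0,0,1,0.1,1,0,0,1,0.1,1,0,0,1],
)

```text
time_s: 11.77
tool_pos: [0.5458, 0.2625, 0.0155]
tool_rot: [-99.9, 89.9, -107.5]
force: [-1.8, -5.0, 3.2]
grip_width: 0.0006
```

>>> servo_tool(
  rows=[0.1,1,0,0,1,0.1,1,0,0,1,0.1,1,0,0,1],
)

```text
time_s: 12.02
tool_pos: [0.5457, 0.2626, 0.0155]
tool_rot: [-101.5, 89.8, -109.2]
force: [-3.2, -6.4, 5.1]
grip_width: 0.0003
```

```bash
python3 n.py|grep -v lat
python3 - <<'E'
from h import *
p=read_camera("scene");cv2.imwrite("pics/scene4.png",cv2.resize(p["frame"][160:280,180:340],(800,600),interpolation=cv2.INTER_CUBIC))
E
```

```text
t 12.02 pos [545.7 262.6  15.5] jaw -7.65 x [-0.001 -0.004 -1.   ] F [-3.2 -6.4  5.1] w 0.3 q [  4.  30. -40. 101.  22.  57. -52.]
tool s,l 10.2 0.7
top 152
  smax [64.7 85.6] rect ((75.12150573730469, -6.013688087463379), (31.95270538330078, 21.297441482543945), 89.88703155517578)
scene 371
  smax [23.6 85.4] rect ((54.30198669433594, -1.5834178924560547), (63.768795013427734, 44.39327621459961), 1.3531444072723389)
```

View pics/scene4.png

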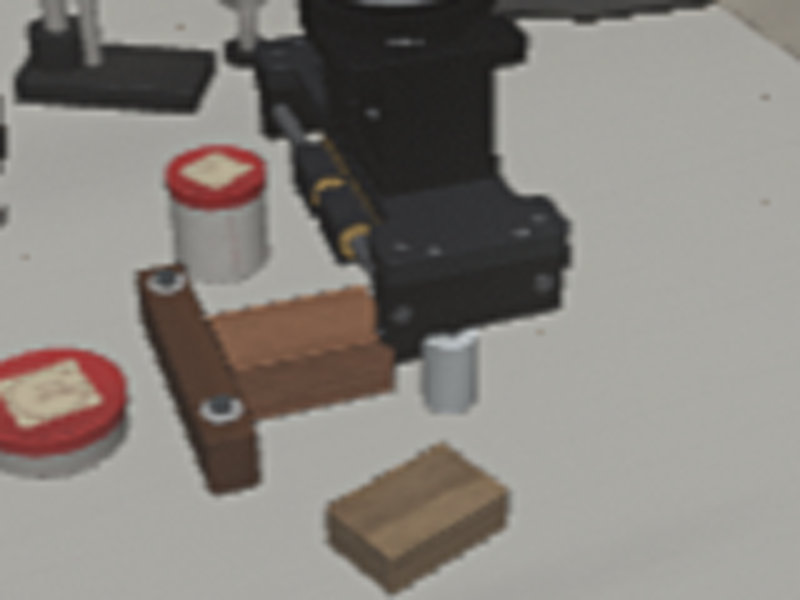

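The block is against the stop (about 7 N, tool stalled at the expected 10 mm past the posts; image shows it touching the bar at (235,365)). Back straight off, then up.

>>> servo_tool(
  rows=[-0.4,-3,0,0,1,-0.8,-6,0,0,1,-2,-15,0,0,1,-4,-30,0,0,1,-7,-50,0,0,1,-9,-70,0,0,1,-9,-70,30,0,1,-9,-90,70,0,1,-9,-120,110,0,1,-9,-150,140,0,1],
)

```text
time_s: 13.0
tool_pos: [0.5368, 0.1241, 0.1488]
tool_rot: [53.3, 89.9, 46.0]
force: [0.7, 0.2, 0.9]
grip_width: 0.0004
```

>>> servo_tool(
  rows=[0,-40,0,0,1,0,-80,0,0,1,0,-110,0,0,1,0,-110,0,0,1],
)

```text
time_s: 13.33
tool_pos: [0.537, 0.0039, 0.1467]
tool_rot: [-75.1, 89.7, -83.3]
force: [0.6, -1.1, -0.1]
grip_width: 0.0004
```

```bash
python3 n.py
python3 - <<'E'
from h import *
for c in("top","scene"):
    p=read_camera(c);cv2.imwrite(f"pics/{c}5.png",cv2.resize(p["frame"][110:290,150:390],(800,600),interpolation=cv2.INTER_CUBIC))
    for n in("red_lid_tin","tan_block","flat_tin"):
        for d in cut_out(n,p)[:1]:
            W=world(p,d["pixels"]);top=W[W[:,2]>W[:,2].max()-.008]
            r=cv2.minAreaRect((top[:,:2]*1000).astype(np.float32));print(c,n,np.round(r[0]),np.round(r[1]),round(r[2],1))
    W=world(p,np.ones((420,560),bool))
    B=W[(np.abs(W[:,0]-.555)<.075)&(np.abs(W[:,1]-.36)<.03)&(W[:,2]>.024)&(W[:,2]<.0335)]
    a=np.radians(82.4);D=B[:,:2]-[.5437,.2525];print("bar far side s max",(D@[np.cos(a),np.sin(a)]).max()*1000)
E
```

```text
t 13.33 pos [537.    3.9 146.7] jaw -8.2 x [ 0.001 -0.005 -1.   ] F [ 0.6 -1.1 -0.1] w 0.4 q [ 32.  12. -39. 104.   8.  67. -18.]
tool s,l -247.3 26.3
top 745
  s 14 7 lat -20.3 16.9
  s 20 67 lat -21.5 18.5
  s 26 67 lat -22.1 19.6
  s 32 66 lat -21.4 18.4
  s 38 69 lat -21.8 19.0
  s 44 64 lat -22.1 18.6
  s 50 68 lat -21.7 19.5
  s 56 69 lat -22.0 18.6
  s 62 69 lat -22.1 20.1
  s 68 65 lat -22.1 19.1
  s 74 68 lat -22.2 19.4
  s 80 66 lat -22.0 18.6
  smax [20.1 85.4] rect ((52.66897201538086, -1.0448455810546875), (42.261940002441406, 66.3260269165039), 89.86161804199219)
scene 379
  s 20 21 lat -21.3 18.3
  s 26 34 lat -22.7 20.9
  s 32 34 lat -23.1 19.5
  s 38 35 lat -23.2 20.5
  s 44 36 lat -22.6 23.0
  s 50 37 lat -21.6 18.4
  s 56 37 lat -22.3 20.0
  s 62 35 lat -22.2 19.8
  s 68 37 lat -23.3 21.8
  s 74 36 lat -22.0 18.8
  s 80 37 lat -22.0 20.8
  smax [23.6 85.4] rect ((53.996559143066406, -0.12358665466308594), (46.28358840942383, 63.361785888671875), 89.74407958984375)
top red_lid_tin [655. 301.] [46. 44.] 3.0
top tan_block [437. 308.] [40. 59.] 14.3
top flat_tin [564. 412.] [62. 62.] 66.5
bar far side s max 140.62219708811037
scene red_lid_tin [654. 302.] [44. 45.] 44.8
scene tan_block [437. 310.] [40. 61.] 14.1
scene flat_tin [564. 414.] [63. 62.] 13.4
bar far side s max 113.06576625084128
```

View pics/top5.png

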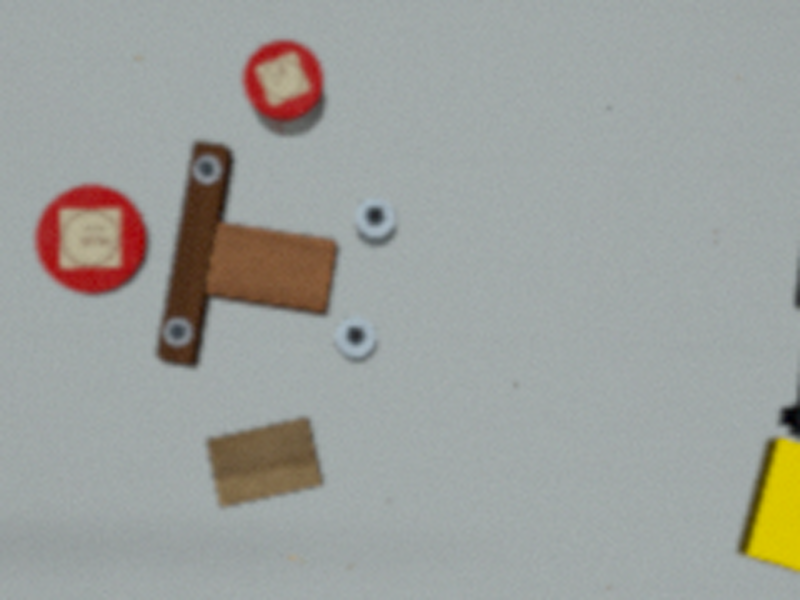

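View pics/scene5.png

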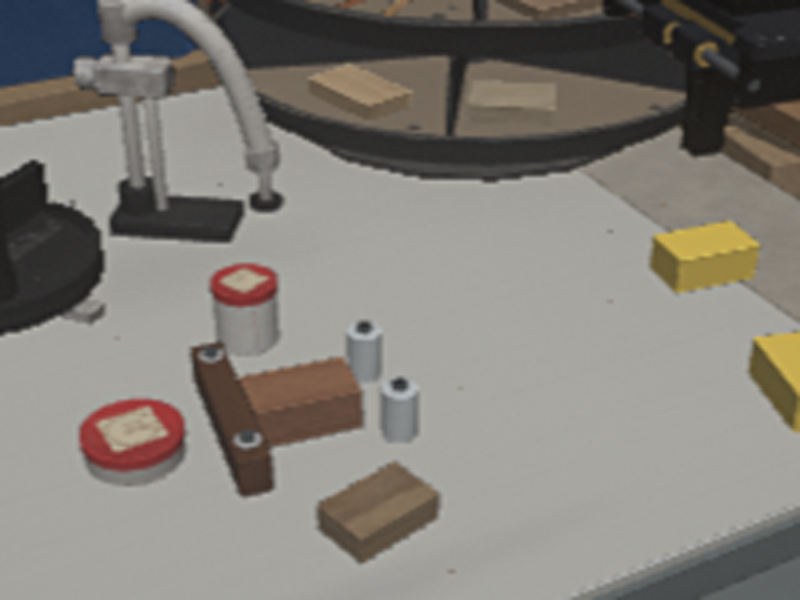

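The block lies flush against the bar (top view, contact line at about (215,260)), past both posts. The tins and the tan block have not moved, and the robot is clear.

```bash
python3 -c "
from cell import *
print(sign_off())"
```

```text
the job is handed in; nothing more can be done
None
```

The brown block went through the gauge and lies squarely against the stop bar. I handed the job in at about 13.5 s.

**What I did:** I gripped the block lightly by its tail (4 N) and slid it along the table into line with the gauge. I then slid its nose between the posts, opened the gripper and moved the closed fingers behind it. From there I pushed it straight to the stop, where the force rose to about 7 N and the tool stopped moving. I then backed straight off.

**Last checks:**
- **Block position:** both cameras show the block touching the bar, its yaw within about 0.3° of the feed direction I measured for the gauge. It is about 1 mm off the centre line, and its tail is about 20 mm past the posts' line.
- **Other objects:** the two tins and the tan block measure within 1–2 mm of where they started, which is within camera error. I did not re-measure the yellow look-alikes; the fingers stayed clear of them.

**Disagreements:** the final check cut its data off just short of the bar, so the front-face contact rests on the pictures, the stall and the force. A rough check of the bar's far edge gave 113 mm from the scene camera, where about 112 mm is expected. The top camera gave 141 mm, probably because its window took in the rim of the flat tin.

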